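# Open the terminal cover of a speed drive

## Robot

A 6-joint arm with a two-finger parallel gripper is mounted at the origin on a cart in front of the work surface, level with it; the furniture and walls round the work are solid. World frame = base frame: x ahead of the robot, y to its left, z up, the work surface at z = 0. Lengths are in mm, angles in degrees, forces in N, time in s.
With the tool pointing down it reaches from about 325 to 750 mm from the base axis. Payload 7.6 kg.
Tool frame: the origin (TCP) lies at the very end of the fingers, on their centre line; the grasp point (between the pads) lies 19 mm behind it; z points along the fingers, y is the line along which they close (so a half turn about z gives the same grasp; the last joint's range is limited). The gripper opens to 85 mm and grips with 20 to 120 N. Pads are 22 mm wide; open, the fingers measure 114 mm over their backs; the gripper's body (76 mm by 85 mm) begins 54 mm behind the grasp point. The pads swing forward as they close: fully open they stand 13 mm farther back than shut.
Start: joints at [63.638, 2.991, 80.254, -0, 96.75, -4.028], TCP at [199.488, 485.644, 231.323] pointing down, gripper open.
Joint ranges: [-166.34, 166.34], [-52.06, 124.39], [6.96, 135.62], [-60.46, 240.46], [14.63, 156.25], [-167.68, 167.68]. Speed limits (degrees/s): [147.25, 147.25, 172.46, 180, 180, 180].

## Interface

Orientations are given as a 3x3 rotation matrix whose columns are the frame's x, y, z axes.
In Python, from cell import env gives the robot as it stands. The module is installed in compiled form; this text tells all that it offers.
- The arm moves only by the tool step_arm, never from a script. Its argument "plan" is a list of rows, each a list of 7 numbers: the closure, from -1 (fully open) to 1 (shut), then the shift along the tool's x, y, z in cm, then the turn, a rotation vector about the tool's x, y, z in rad. A call has 1 to 5 rows; each row is the pose to reach, as a shift and turn from the pose commanded when the call began, along the tool's axes at that moment; what a row does not reach only later rows make up. A row lasts 1/8 s, in which the tool goes at most 62.5 mm and 10.7 degrees, less where a joint would pass 70% of its speed; a pose out of reach is approached as far as the arm can. A call with a gripper value outside its range is refused whole. The fingers move at their own pace and stop on an object; the grip force is fixed at half the most. Time passes only in rows, so rows that repeat a pose let the fingers close. It gives the time, the measured TCP pose, the force, the opening and the grip force at its end, in the units of the state.
- env.state(): the state, without advancing time (a new reading comes with each control period).
- env.grab_frame(name): name is "scene" or "top" or "wrist"; returns a dict with "frame" (400x640x3 uint8, red, green, blue), "fx", "fy", "cx", "cy" (pixels), "R" (3x3) and "t" (3): a world point X has camera coordinates R X + t. Camera axes: x right, y down, z forward; pixel columns grow to the right and rows downward; lengths in mm; the calibration is good to about 2 mm. The wrist camera is an equidistant fisheye: a pixel r from the principal point sees the ray r / f radians off the axis. A picture is of the moment at which its call begins. There is no depth.
- env.job_done(): hands the job in; it is judged then, once.
The state is a dict: "time_s": time; "joint_positions": joint angles; "qvel": joint speeds; "joint_torque": joint torques, N m; "tool_pos": TCP position; "tool_rot": TCP orientation; "contact_force": force on the tool from outside, world axes, zero at the start; "wrist_torque": the same for the moment, N m; "gripper_width": opening from 0.0 (shut) to 1.0 (fully open); "gripper_force": force on a finger pad.
Only numpy, scipy, OpenCV 4.12 (cv2) and the standard library are available. Lean on these libraries where they do the work, as an engineer would, in place of code of your own. Each camera call takes 0.05 s, during which the arm holds its last target. There are 200 camera calls.

## Task

The belt sander's new speed drive is about to be wired: open its terminal compartment. With closed fingertips press down the snap tab at the end of the terminal cover until the cover jumps free, then push the cover by its upright thumb step along the guide rails and off its seat, until the whole terminal compartment is open and the cover lies flat and straight on the bare deck beyond, not hanging over the end. Do not pinch, lift or force the cover, and leave the tools and club heads round the drive where they are.

Things in the scene. Friction and masses are not known exactly. Their poses are not given: they have to be found in the camera images.
- drive: Grey speed drive fixed to the table, a flat box 260 (x) x 104 (y) mm; its deck is 46 mm above the table. Origin: centre of its underside. Its x axis is the way the cover slides off. At the -x end: operating panel (end face) and snap tab; at the +x end: bare deck, and a heat sink (end face, to x = 143 mm, below the deck). The drive cannot move; its yaw varies by 40 degrees either way.
- compartment (a point): Centre of the terminal compartment's mouth, at deck level, on the drive's centre line at x = -12 mm. The mouth is 48 (x) x 60 (y) mm and hidden by the cover. Two guide rails hold the cover down with 1.5 mm play: drive x = -60 to 0 mm, 36 to 46 mm either side of the centre line, tops 54.5 mm above the table.
- deck_end (a point): Middle of the far edge of the bare flat deck, 46 mm above the table, at x = +130 mm of the drive. The bare deck runs from x = +12 mm to here, over the full width.
- cover: Black plastic terminal cover, a loose plate 80 (x) x 80 (y) x 5 mm, about 55 g. Origin: centre of its underside; axes as the drive's. Seated, it is at x = -20, y = 0, z = 46 mm of the drive. With the tab pressed, springs kick it about 8 mm to +x; the tab may then be let go, the cover stays released and slides at under 3 N. Compartment all open: x past +52 mm; edge at the deck's end: x = +90 mm.
- thumb_face (a point): Centre of the upright face of the thumb step on the cover, the face to push on; it looks to the drive's -x. 44 mm wide, 12 mm high (51 to 63 mm above the table). 14 mm to -x of the cover's origin and 11 mm above it; a ramp falls to +x behind it. Before it, the cover's top is 51 mm above the table.
- tab_pad (a point): Centre of the top of the snap tab's thumb pad: black, 22 (x) x 20 (y) mm, 60 mm above the table, 14 mm above the deck, on the drive's centre line at x = -85 mm. Pressed down by at most 4.5 mm; the cover comes free at about 3 mm, 4 to 6 N. Two low blocks beside and beyond it (x = -73 to -62 mm, 19 to 46 mm either side) are 52.5 mm high above the table.
- tab (a joint): Snap tab, rad: 0 up (latched), 0.13 fully pressed; a spring returns it when let go, except that under the released cover it stays a little down (0.05) until the cover has been pushed clear.
- screwdriver: Bystander, stays put: red-handled screwdriver, 200 mm long, lying beside the drive on its -y side. Origin: centre of its underside.
- hybrid_a: Bystander, stays put: black hybrid club head, 105 x 63 x 75 mm, standing beside the drive on its +y side. Origin: centre of its underside.
- iron_a: Bystander, stays put: iron club head in a whitish bag with a green sticker, 105 x 43 x 78 mm, beside the drive on its +y side near the tab. Origin: centre of its underside.
- marker_red: Bystander, stays put: felt marker, 124 x 14 mm, behind the drive. Origin: centre of its underside.
- tape_roll: Bystander, stays put: roll of packing tape, 72 mm across, 18 mm high, behind the drive to the right. Origin: centre of its underside.
- caliper: Bystander, stays put: digital caliper, 239 x 73 mm, at the left. Origin: centre of its underside.
- wash_bottle: Bystander, stays put: squeeze bottle, 178 mm high, at the back left. Origin: centre of its underside.
Not all that is in view belongs to the job. Several things have the shape of the cover; the one meant has the colours described above.

How it is judged (in metres and radians):
On the way, in this order (a step that is already met when the one before it is completed fails the run):
1. the snap tab is pressed down (value of joint tab above 0.05 rad), for 0.05 s.
2. the released cover is pushed along its rails (x of cover in the frame of drive above 0.01 m), for 0.05 s.
At the end, for the whole second after the job is handed in: The compartment is fully open (cover's centre 51 to 93 mm beyond the drive's centre, that is no more than 3 mm over the end of the deck), the cover lies flat and at rest on the deck, within 15 mm of the centre line and 0.25 rad of straight, and the snap tab is up again (x of cover in the frame of drive between 0.051 and 0.093 m and y of cover in the frame of drive between -0.015 and 0.015 m and z of cover in the frame of drive between 0.043 and 0.05 m and angle between cover's own z axis and vertical below 0.08 rad and angle between the x axis of cover and the x axis of drive, either way round below 0.25 rad and linear speed of cover below 0.02 m/s and value of joint tab below 0.03 rad); the robot touches nothing.
It fails at once if the cover is lifted off the drive or tipped (z of cover in the frame of drive above 0.06 m or angle between cover's own z axis and vertical above 0.3 rad).
It fails at once if the cover is forced (over 30 N) (contact force between the fingers and cover above 30 N).
It fails at once if a tool or club head beside the drive is moved by more than 15 mm (distance of any of screwdriver, hybrid_a, iron_a, marker_red, tape_roll, caliper, wash_bottle from where it was at the start of the episode above 0.015 m).
It also fails if it takes over 35 s, if anything falls off the work surface, if the arm or the gripper's body presses on something with over 40 N, if the wrist force passes 120 N, or if a joint passes its speed limit or range.

## Working session

There is one attempt and no reset: what is moved stays moved. The work goes in short steps, Python scripts to look and compute and a tool call to move; the robot and the scene stay as the last step left them, time stands still between calls to the robot, and variables do not carry over. Pictures are saved under pics/ and viewed, at most 10 in all, crops included, and the job is handed in when it is done.

Besides the shell and the picture viewer there is one more tool, called after "Emit:" as a command line: name --pt "numbers of a row" for each row, then --argument value for the rest. step_arm: Moves the arm, as the interface text tells. Its arguments: {"type":"object","properties":{"plan":{"type":"array","items":{"type":"array","items":{"type":"number"}}}},"required":["plan"]}

```bash
mkdir -p pics; cat > h.py <<'E'
import numpy as np, cv2
from cell import env
def grab(n,f):
    d=env.grab_frame(n); cv2.imwrite(f'pics/{f}.png',d['frame'][:,:,::-1])
    np.savez(f'pics/{f}.npz',**{k:np.array(v) for k,v in d.items()}); return d
def load(f): return dict(np.load(f'pics/{f}.npz'))
def ray(d,u,v):
    R=np.array(d['R']);t=np.array(d['t'])
    r=R.T@np.array([(u-d['cx'])/d['fx'],(v-d['cy'])/d['fy'],1.]); return -R.T@t,r
def onplane(d,u,v,z):
    c,r=ray(d,u,v); return c+r*(z-c[2])/r[2]
def proj(d,X):
    p=np.array(d['R'])@np.array(X,float)+np.array(d['t']); return np.array([d['fx']*p[0]/p[2]+d['cx'],d['fy']*p[1]/p[2]+d['cy']])
E
python3 - <<'E'
from h import *
a=grab('top','top0');b=grab('scene','sc0')
for d in(a,b): print(ray(d,d['cx'],d['cy']),d['fx'])
print(env.state())
E
```

```text
(array([ 308.52089677,   -4.38151336, 1432.6992903 ]), array([ 0.19145546,  0.00933954, -0.98145687])) 411.67751251700935
(array([-140.1297625 , -469.36640406,  665.25618569]), array([ 0.70079068,  0.43540926, -0.56507627])) 409.94480986663376
{'time_s': 0.1, 'joint_positions': array([ 6.36364325e+01,  3.02466655e+00,  8.03069103e+01, -6.74731101e-04,
        9.67503117e+01, -4.02706739e+00]), 'qvel': array([ 0.04852958, -0.0931621 , -0.13577081,  0.06394613,  0.00694719,
        0.07024468]), 'joint_torque': array([ 1.37399322e-03, -3.82580888e+01, -3.60985637e+01, -4.93455116e-05,
        4.80495437e-03, -1.01118704e-05]), 'tool_pos': array([199.37828574, 485.37549967, 230.54957199]), 'tool_rot': array([[-9.24967249e-01,  3.80046312e-01, -6.24191222e-04],
       [ 3.80046814e-01,  9.24966359e-01, -1.28577064e-03],
       [ 8.87034941e-05, -1.42651761e-03, -9.99998979e-01]]), 'contact_force': array([-0.54914254, -0.21256545,  0.22477207]), 'wrist_torque': array([-0.04141812,  0.00643725, -0.02574562]), 'gripper_force': 0.0, 'gripper_width': 0.9971908892956255}
```

View pics/top0.png

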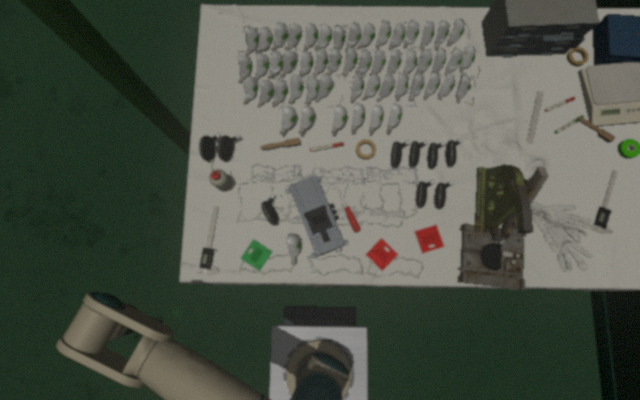

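View pics/sc0.png

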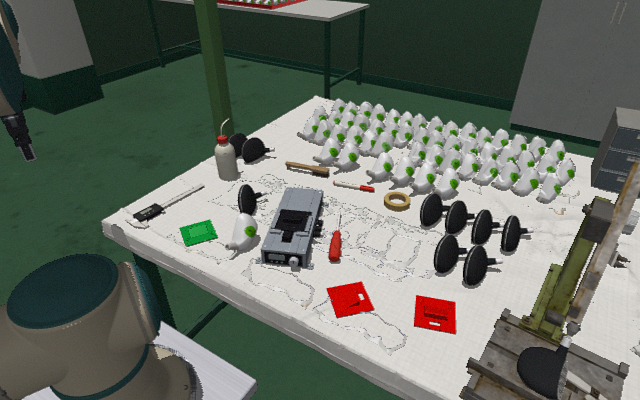

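The top view shows the grey drive at about (316,217). Four plates share the cover's shape: black on the drive (318,222), green (256,254), red (381,253) and red (429,238). Only the black one, seated on the drive, fits the description. I'll confirm it in one enlarged crop.

```bash
python3 - <<'E'
from h import *
a=cv2.imread('pics/top0.png')[170:265,270:370];b=cv2.imread('pics/sc0.png')[175:275,250:350]
a=cv2.resize(a,(400,380),interpolation=cv2.INTER_CUBIC);b=cv2.resize(b,(400,400),interpolation=cv2.INTER_CUBIC)
o=np.zeros((400,800,3),np.uint8);o[:380,:400]=a;o[:,400:]=b
cv2.imwrite('pics/crop.png',np.clip(o*1.4,0,255).astype(np.uint8))
E
```

```text
(no output)
```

View pics/crop.png

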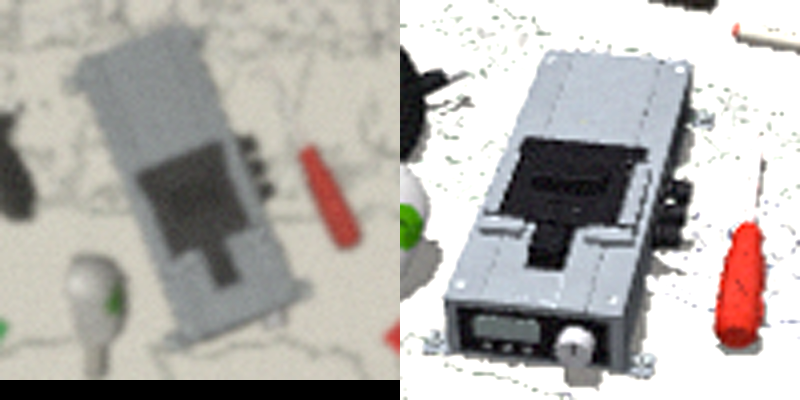

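The crop confirms it: the black plate with its thumb step sits on the drive, and the tab points to the robot side, with the panel at the near end. Now I'll estimate the drive pose from the deck corners and the black mask.

```bash
python3 - <<'E'
from h import *
s=load('sc0');t=load('top0')
P=[onplane(s,*p,46)[:2] for p in [(287,188),(323,192.5),(261.75,250),(306.25,255.5)]]
print('scene corners',np.round(P,0).tolist())
fl,fr,nl,nr=P; print(np.linalg.norm(fl-fr),np.linalg.norm(nl-nr),np.linalg.norm(fl-nl),np.linalg.norm(fr-nr))
c=np.mean(P,0);x=(fl+fr-nl-nr);print('c',c,'yaw',np.degrees(np.arctan2(x[1],x[0])))
def edge(d,box,thr,zz,name):
    f=d['frame'];g=f.max(2).astype(np.uint8)
    m=np.zeros_like(g);x0,y0,x1,y1=box;m[y0:y1,x0:x1]=(g[y0:y1,x0:x1]<thr)*255
    n,l,st,ce=cv2.connectedComponentsWithStats(m);i=1+np.argmax(st[1:,4])
    ys,xs=np.where(l==i)
    W=np.array([onplane(d,u,v,zz)[:2] for u,v in zip(xs,ys)])
    # tab pixels & cover in rough drive frame
    print(name,st[i],'centroid',W.mean(0)); return W
x/=np.linalg.norm(x);y=np.array([-x[1],x[0]])
for n,d,box in(('top',t,(300,200,336,246)),('scene',s,(268,205,316,246))):
    W=edge(d,box,75,51,n); L=np.c_[(W-c)@x,(W-c)@y]
    print(' drive frame extents',np.percentile(L,[0.5,50,99.5],axis=0).round(0).tolist())
    for a in range(-110,40,12):
        k=L[(L[:,0]>=a)&(L[:,0]<a+12)]
        if len(k): print('  ',a,k[:,1].min().round(),k[:,1].max().round(),len(k))
E
```

```text
scene corners [[615.0, 108.0], [648.0, 11.0], [378.0, 8.0], [415.0, -87.0]]
101.72856379801098 102.18727242065192 256.8984994713905 252.38252902753308
c [513.89246976   9.88672237] yaw 22.87072560733296
top [304 206  28  36 571] centroid [495.00634281   4.3662013 ]
 drive frame extents [[-88.0, -34.0], [-18.0, 2.0], [27.0, 39.0]]
   -98 -7.0 11.0 8
   -86 -8.0 12.0 22
   -74 -8.0 12.0 22
   -62 -25.0 29.0 32
   -50 -34.0 37.0 76
   -38 -33.0 38.0 76
   -26 -33.0 38.0 75
   -14 -33.0 36.0 73
   -2 -35.0 38.0 75
   10 -37.0 41.0 79
   22 -34.0 40.0 33
scene [273 209  39  34 734] centroid [489.71524199   4.86306434]
 drive frame extents [[-95.0, -34.0], [-23.0, 5.0], [27.0, 42.0]]
   -98 -7.0 13.0 28
   -86 -7.0 16.0 34
   -74 -7.0 16.0 33
   -62 -36.0 44.0 60
   -50 -30.0 42.0 96
   -38 -30.0 41.0 93
   -26 -30.0 42.0 90
   -14 -30.0 41.0 88
   -2 -31.0 41.0 85
   10 -36.0 43.0 89
   22 -35.0 43.0 38
```

```bash
cat >> h.py <<'E'
from scipy.spatial.transform import Rotation as Ro
C=np.array([518.6,14.1]);YAW=22.9
def D(x,y,z):
    a=np.radians(YAW); return np.array([C[0]+x*np.cos(a)-y*np.sin(a),C[1]+x*np.sin(a)+y*np.cos(a),z])
def Rt():
    a=np.radians(YAW+90);x=np.array([np.cos(a),np.sin(a),0]);z=np.array([0,0,-1.]);return np.c_[x,np.cross(z,x),z]
def go(X):
    s=env.state();R=s['tool_rot'];p=np.array(s['tool_pos'])
    print('t',s['time_s'],'tcp',p.round(1),'F',np.round(s['contact_force'],1),'w',round(s['gripper_width'],2))
    print('shift cm',(R.T@(np.array(X)-p)/10).round(2),'turn',Ro.from_matrix(R.T@Rt()).as_rotvec().round(3))
E
python3 - <<'E'
from h import *
go(D(-85,0,180))
E
```

```text
t 0.1 tcp [199.4 485.4 230.5] F [-0.5 -0.2  0.2] w 1.0
shift cm [-41.45 -37.49   5.1 ] turn [-0.001  0.     0.781]
```

Emit:
step_arm --pt "1 -4.4 -4 0 0 0 0.156" --pt "1 -8.8 -8 0 0 0 0.312" --pt "1 -13.2 -12 0 0 0 0.468" --pt "1 -17.6 -16 0 0 0 0.624" --pt "1 -22 -20 0 0 0 0.78"

```text
time_s: 0.72
tool_pos: [327.3, 215.2, 231.1]
tool_rot: [[-0.386, 0.922, 0.0], [0.922, 0.386, 0.0], [-0.0, 0.0, -1.0]]
contact_force: [0.8, 0.9, -0.1]
gripper_width: 0.001
gripper_force: 0.0
```

```bash
python3 - <<'E'
from h import *
go(D(-85,0,180))
E
```

```text
t 0.725 tcp [327.3 215.2 231.1] F [ 0.8  0.9 -0.1] w 0.0
shift cm [-25.97   1.39   5.11] turn [ 0.     0.    -0.003]
```

Emit:
step_arm --pt "1 -5.2 0.3 0 0 0 0" --pt "1 -10.4 0.6 0 0 0 0" --pt "1 -15.6 0.9 1.5 0 0 0" --pt "1 -20.8 1.2 3.5 0 0 0" --pt "1 -26 1.4 5 0 0 0"

```text
time_s: 1.35
tool_pos: [441.5, -18.5, 180.2]
tool_rot: [[-0.39, 0.921, -0.001], [0.921, 0.39, 0.0], [0.001, -0.0, -1.0]]
contact_force: [0.3, 0.7, -0.2]
gripper_width: 0.001
gripper_force: 0.0
```

```bash
python3 - <<'E'
from h import *
go(D(-85,0,120))
w=grab('wrist','w1');print(w['fx'],w['cx'],w['cy'])
R=w['R'];print('cam',-R.T@w['t'],'axis',R[2])
grab('scene','sc1')
E
```

```text
t 1.35 tcp [441.5 -18.5 180.2] F [ 0.3  0.7 -0.2] w 0.0
shift cm [ 0.   -0.13  6.02] turn [-0.    -0.001  0.001]
309.70691628693146 315.6700725171798 201.68391826911986
cam [414.54716975  45.14429507 323.39526299] axis [ 0.10616684 -0.25257898 -0.96173409]
```

View pics/w1.png

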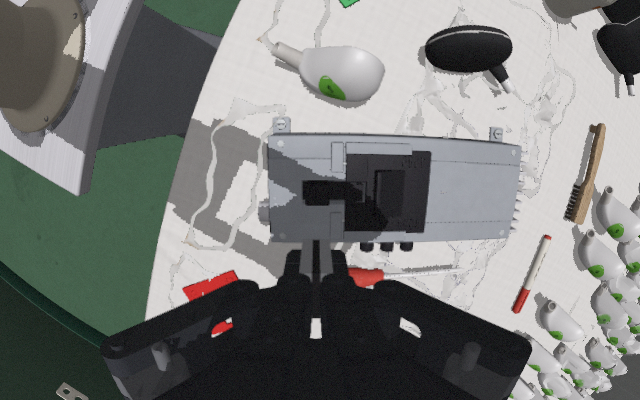

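The wrist view shows the deck corners at about (269,134), (517,144), (519,240) and (271,242). The tab pad spans columns 302 to 330 and rows 180 to 205, and the cover's far edge is at about (431,152) to (427,234). I'll refine the pose from these.

```bash
cat >> h.py <<'E'
def wp(d,u,v,z):
    dx,dy=u-d['cx'],v-d['cy'];r=np.hypot(dx,dy);th=r/d['fx']
    k=np.array([dx/r*np.sin(th),dy/r*np.sin(th),np.cos(th)]);R=np.array(d['R']);c=-R.T@np.array(d['t']);g=R.T@k
    return c+g*(z-c[2])/g[2]
def loc(P):
    a=np.radians(YAW);q=np.array(P)[:2]-C;return np.array([q[0]*np.cos(a)+q[1]*np.sin(a),-q[0]*np.sin(a)+q[1]*np.cos(a)]).round(1)
E
python3 - <<'E'
from h import *
w=load('w1')
for n,p,z in(('nl -130,52',(269,134),46),('fl 130,52',(519,144),46),('fr 130,-52',(519,240),46),('nr',(271,242),46),('cov 20,40',(431,152),51),('cov 20,-40',(427,234),51)):
    P=wp(w,*p,z);print(n,P.round(1)[:2],loc(P))
# tab pad mask
f=w['frame'].astype(int).max(2)
for r in range(176,212,4): print(r,f[r,292:340:2])
c=cv2.imread('pics/w1.png')[120:260,255:445];cv2.imwrite('pics/w1c.png',np.clip(cv2.resize(c,(760,560),interpolation=cv2.INTER_CUBIC)*1.5,0,255).astype(np.uint8))
E
```

```text
nl -130,52 [382.  14.] [-125.9   53.1]
fl 130,52 [615.9 112.7] [128.   52.9]
fr 130,-52 [677.7  21.3] [149.4 -55.3]
nr [420.9 -82.6] [-127.6  -51.1]
cov 20,40 [524.   59.1] [22.5 39.4]
cov 20,-40 [559.1 -14. ] [ 26.4 -41.6]
176 [ 96  94  95  94  93  96  94  93  93  96  97  96  93  93  95 130 129  99
 141 142 106 144 176 178]
180 [96 92 94 96 95 72 63 62 45 43 39 44 44 40 42 45 44 42 64 64 61 72 79 82]
184 [94 98 94 95 97 59 28 29 19 26 22 25 24 20 27 21 19  9 18 26 21 25 26 27]
188 [94 95 99 96 96 58 25 24 26 17 20 23 25 27 28 22 24 21 24 27 18 27 29 26]
192 [96 96 93 95 98 62 20 28 26 30 22 26 17 17 23 23 27 32  5 18 16 25 26 25]
196 [161 110 101  97  96  63  25  22  19  31  22  23  17  30  26  19  29  24
  21  27  24  20  19  25]
200 [95 93 98 95 95 84 74 22 30 22 19 22 23 23 23 26 17 30 29 62 58 62 63 62]
204 [94 97 95 95 95 90 87 42 22 22 23 24 25 27 17 21 20 20 40 86 86 85 87 87]
208 [95 96 96 95 95 92 92 94 94 97 94 92 96 96 97 94 96 95 98 97 95 95 96 97]
```

View pics/w1c.png

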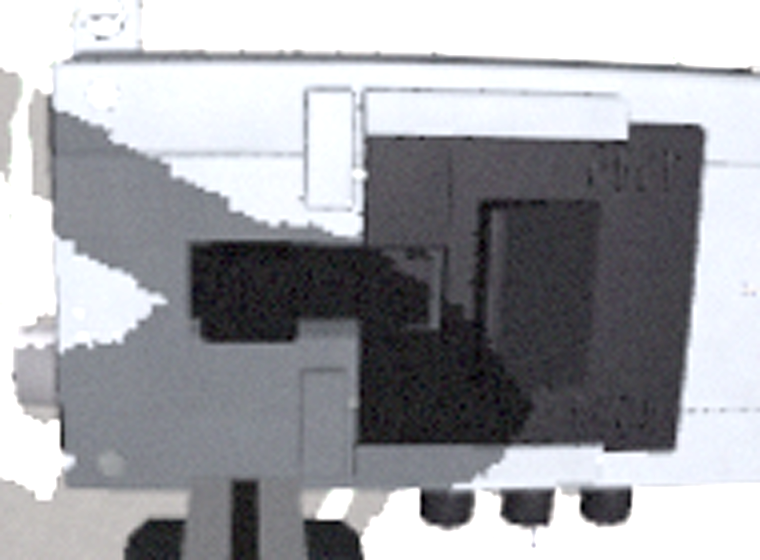

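The enlarged crop shows the pad's lower edge at wrist pixels (305–330, 205) and its upper edge at row 180. The cover's far corners are at (431,151) and (424,232.5).

```bash
python3 - <<'E'
from h import *
w=load('w1')
for n,p,z in(('nl -130,52',(268.7,135.5),46),('nr',(271.2,241.8),46),('cov 20,40',(431.2,151.3),51),('cov 20,-40',(423.7,232.5),51),('pad -96,-10',(305.5,205),60),('pad -74,-10',(329.5,205),60),('pad -96,10',(303,181),60),('thumb top -34,22',(375.5,170),63),('rail 0,46',(412,144),54.5)):
    P=wp(w,*p,z);print(n,P.round(1)[:2],loc(P))
E
```

```text
nl -130,52 [382.3  12.7] [-126.2   51.8]
nr [421.  -82.4] [-127.4  -50.9]
cov 20,40 [523.9  59.8] [22.7 40. ]
cov 20,-40 [555.  -13.9] [ 22.6 -39.9]
pad -96,-10 [436.5 -30.4] [-92.9  -9. ]
pad -74,-10 [456.1 -22.1] [-71.6  -9. ]
pad -96,10 [426.2 -11.1] [-94.9  12.7]
thumb top -34,22 [479.7  23.1] [-32.3  23.4]
rail 0,46 [502.6  57.6] [ 2.2 46.3]
```

```bash
sed -i 's/C=np.array(\[518.6,14.1\])/C=np.array([520.8,15.0])/' h.py; python3 - <<'E'
from h import *
go(D(-86,0,64))
E
```

```text
t 1.45 tcp [441.2 -20.4 178.7] F [-0.7  0.3  0.7] w 0.0
shift cm [ 0.15  0.15 11.47] turn [-0.004 -0.001 -0.004]
```

Emit:
step_arm --pt "1 0.15 0.15 3.5 0 0 0" --pt "1 0.15 0.15 7 0 0 0" --pt "1 0.15 0.15 10 0 0 0" --pt "1 0.15 0.15 11.2 0 0 0" --pt "1 0.15 0.15 11.2 0 0 0"

```text
time_s: 2.08
tool_pos: [441.9, -14.5, 69.2]
tool_rot: [[-0.391, 0.921, -0.001], [0.921, 0.391, 0.0], [0.001, -0.001, -1.0]]
contact_force: [0.5, -0.1, 0.2]
gripper_width: -0.002
gripper_force: 0.0
```

```bash
python3 - <<'E'
from h import *
go(D(-86,0,56))
E
```

```text
t 2.075 tcp [441.9 -14.5  69.2] F [ 0.5 -0.1  0.2] w -0.0
shift cm [-0.35 -0.19  1.32] turn [-0.001 -0.001  0.002]
```

Emit:
step_arm --pt "1 -0.2 -0.1 0.3 0 0 0" --pt "1 -0.3 -0.2 0.7 0 0 0" --pt "1 -0.3 -0.2 1.0 0 0 0" --pt "1 -0.3 -0.2 1.2 0 0 0" --pt "1 -0.3 -0.2 1.2 0 0 0"

```text
time_s: 2.7
tool_pos: [442.4, -18.4, 58.0]
tool_rot: [[-0.39, 0.921, 0.002], [0.921, 0.39, 0.0], [-0.001, 0.002, -1.0]]
contact_force: [2.5, 1.5, 3.1]
gripper_width: -0.005
gripper_force: 2.0
```

Emit:
step_arm --pt "1 0 0 0.1 0 0 0" --pt "1 0 0 0.2 0 0 0" --pt "1 0 0 0.25 0 0 0" --pt "1 0 0 0.25 0 0 0"

```text
time_s: 3.2
tool_pos: [443.0, -18.1, 56.1]
tool_rot: [[-0.39, 0.921, 0.004], [0.921, 0.39, 0.001], [-0.001, 0.004, -1.0]]
contact_force: [4.3, 3.4, 5.7]
gripper_width: -0.0
gripper_force: 3.4
```

```bash
python3 - <<'E'
from h import *
go(D(-86,0,56))
w=grab('wrist','w2')
c=w['frame'][120:260,255:445,::-1];cv2.imwrite('pics/w2c.png',np.clip(cv2.resize(c,(760,560),interpolation=cv2.INTER_CUBIC)*1.5,0,255).astype(np.uint8))
E
```

```text
t 3.2 tcp [443.  -18.1  56.1] F [4.3 3.4 5.7] w -0.0
shift cm [ 0.03 -0.15  0.01] turn [0.004 0.001 0.001]
```

View pics/w2.png

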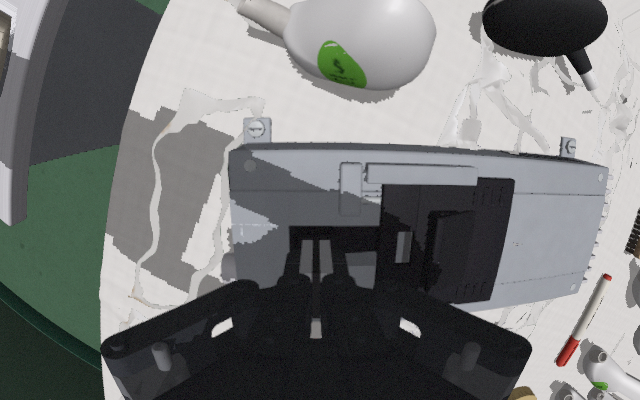

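The cover's far edge is now at (515,180), and its near edge at about column 382 has moved clear of the rail start at column 365. It looks released, so I'll measure it.

```bash
python3 - <<'E'
from h import *
w=load('w2')
print(loc(wp(w,515,179,51)),loc(wp(w,477,167,54.5)),loc(wp(w,382,190,51)),loc(wp(w,431,211,63)))
go(D(-86,0,72))
E
```

```text
[28.7 40.2] [-0.8 46.5] [-51.5  32.8] [-28.8  25.4]
t 3.25 tcp [443.  -18.1  56.1] F [3.5 3.  5.6] w -0.01
shift cm [ 0.02 -0.14 -1.59] turn [0.004 0.001 0.001]
```

Emit:
step_arm --pt "1 0 -0.1 -0.8 0 0 0" --pt "1 0 -0.1 -2.0 0 0 0" --pt "1 0 1.0 -2.0 0 0 0" --pt "1 0 2.5 -2.0 0 0 0" --pt "1 0 3.8 -2.0 0 0 0"

```text
time_s: 3.88
tool_pos: [477.1, -3.2, 74.4]
tool_rot: [[-0.39, 0.921, -0.001], [0.921, 0.39, 0.0], [0.0, -0.001, -1.0]]
contact_force: [0.5, 0.7, -0.2]
gripper_width: 0.001
gripper_force: 0.0
```

Emit:
step_arm --pt "1 0 0 0 0 0 0" --pt "1 0 0 0 0 0 0"

```text
time_s: 4.12
tool_pos: [476.2, -3.6, 74.4]
tool_rot: [[-0.391, 0.921, -0.001], [0.921, 0.391, 0.0], [0.0, -0.001, -1.0]]
contact_force: [0.4, -0.0, 0.0]
gripper_width: -0.002
gripper_force: 0.0
```

```bash
python3 - <<'E'
from h import *
go(D(-46,0,57))
w=grab('wrist','w3')
E
```

```text
t 4.125 tcp [476.2  -3.6  74.4] F [ 0.4 -0.   0. ] w -0.0
shift cm [-0.03  0.24  1.74] turn [-0.001 -0.     0.002]
```

View pics/w3.png

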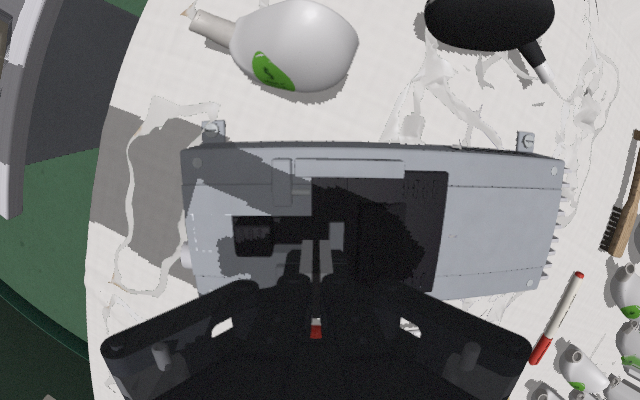

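The fingertips at about (318,240) stand over the cover's near part, short of the thumb face at about column 360. I'll descend now, then push.

Emit:
step_arm --pt "1 0 0.1 0.6 0 0 0" --pt "1 0 0.1 1.2 0 0 0" --pt "1 0 0.1 1.6 0 0 0" --pt "1 0 0.1 1.75 0 0 0" --pt "1 0 0.1 1.75 0 0 0"

```text
time_s: 4.8
tool_pos: [477.4, -3.2, 57.2]
tool_rot: [[-0.39, 0.921, -0.0], [0.921, 0.39, 0.0], [0.0, -0.0, -1.0]]
contact_force: [0.1, 1.0, -0.0]
gripper_width: -0.003
gripper_force: 0.0
```

```bash
python3 - <<'E'
from h import *
go(D(43,0,57))
E
```

```text
t 4.8 tcp [477.4  -3.2  57.2] F [ 0.1  1.  -0. ] w -0.0
shift cm [-0.02  9.01  0.02] turn [-0.    -0.     0.001]
```

Free, with no contact. I'll push slowly at first.

Emit:
step_arm --pt "1 0 0.4 0 0 0 0" --pt "1 0 0.8 0 0 0 0" --pt "1 0 1.2 0 0 0 0" --pt "1 0 1.6 0 0 0 0" --pt "1 0 2.0 0 0 0 0"

```text
time_s: 5.42
tool_pos: [496.2, 4.7, 57.4]
tool_rot: [[-0.39, 0.921, 0.0], [0.921, 0.39, 0.0], [-0.0, 0.0, -1.0]]
contact_force: [-0.4, -0.7, 0.1]
gripper_width: -0.002
gripper_force: 0.0
```

Emit:
step_arm --pt "1 0 0.5 0 0 0 0" --pt "1 0 1.0 0 0 0 0" --pt "1 0 1.5 0 0 0 0" --pt "1 0 2.0 0 0 0 0" --pt "1 0 2.5 0 0 0 0"

```text
time_s: 6.05
tool_pos: [519.1, 14.5, 57.2]
tool_rot: [[-0.39, 0.921, -0.0], [0.921, 0.39, 0.0], [0.0, 0.0, -1.0]]
contact_force: [0.1, 0.7, -0.1]
gripper_width: -0.0
gripper_force: 0.1
```

Emit:
step_arm --pt "1 0 0.5 0 0 0 0" --pt "1 0 1.0 0 0 0 0" --pt "1 0 1.5 0 0 0 0" --pt "1 0 2.0 0 0 0 0" --pt "1 0 2.0 0 0 0 0"

```text
time_s: 6.68
tool_pos: [537.6, 22.3, 57.3]
tool_rot: [[-0.39, 0.921, 0.0], [0.921, 0.39, 0.0], [0.0, 0.0, -1.0]]
contact_force: [-0.7, 0.3, -0.2]
gripper_width: 0.003
gripper_force: 0.0
```

```bash
python3 - <<'E'
from h import *
go(D(43,0,57))
w=grab('wrist','w4')
E
```

```text
t 6.675 tcp [537.6  22.3  57.3] F [-0.7  0.3 -0.2] w 0.0
shift cm [-0.03  2.47  0.03] turn [ 0.    -0.     0.001]
```

View pics/w4.png

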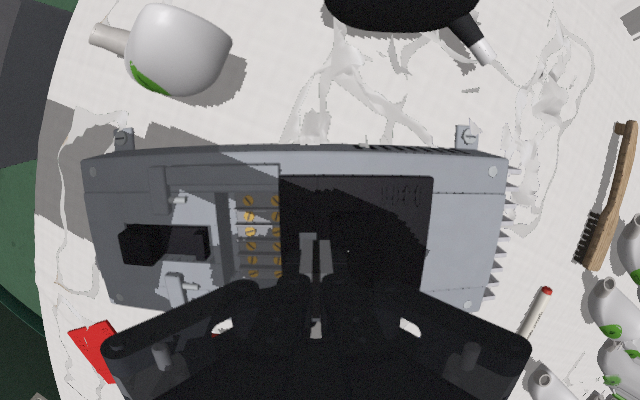

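The cover is sliding well. The terminals show at (262,235), and the cover runs from column 281 to its far corner at (433,178). I'll measure where it is.

```bash
python3 - <<'E'
from h import *
w=load('w4')
print(loc(wp(w,433,178,51)),loc(wp(w,281,176,51)),loc(wp(w,425,262,51)),loc(wp(w,505,158,46)))
E
```

```text
[78.7 39.6] [ 1.  39.9] [79.9 -8.5] [126.5  51.6]
```

Emit:
step_arm --pt "1 0 0.5 0 0 0 0" --pt "1 0 1.0 0 0 0 0" --pt "1 0 1.5 0 0 0 0" --pt "1 0 2.0 0 0 0 0" --pt "1 0 2.4 0 0 0 0"

```text
time_s: 7.35
tool_pos: [559.6, 31.7, 57.3]
tool_rot: [[-0.39, 0.921, 0.0], [0.921, 0.39, 0.0], [0.0, 0.0, -1.0]]
contact_force: [-0.5, 0.7, 0.0]
gripper_width: -0.004
gripper_force: 0.2
```

Emit:
step_arm --pt "1 0 0.3 0 0 0 0" --pt "1 0 0.6 0 0 0 0" --pt "1 0 0.8 0 0 0 0" --pt "1 0 0.8 0 0 0 0" --pt "1 0 0.5 0 0 0 0"

```text
time_s: 7.98
tool_pos: [563.9, 33.5, 57.3]
tool_rot: [[-0.39, 0.921, 0.0], [0.921, 0.39, 0.0], [0.0, 0.0, -1.0]]
contact_force: [-0.4, 0.4, -0.3]
gripper_width: -0.0
gripper_force: 0.0
```

Emit:
step_arm --pt "1 0 -0.6 0 0 0 0" --pt "1 0 -0.6 -2 0 0 0" --pt "1 0 -0.6 -6 0 0 0" --pt "1 0 -2 -10 0 0 0" --pt "1 0 -2 -10 0 0 0"

```text
time_s: 8.6
tool_pos: [546.6, 25.3, 161.4]
tool_rot: [[-0.39, 0.921, 0.007], [0.921, 0.39, -0.0], [-0.003, 0.007, -1.0]]
contact_force: [0.7, 0.1, -0.2]
gripper_width: -0.002
gripper_force: 0.0
```

```bash
python3 - <<'E'
from h import *
go(D(43,0,57))
w=grab('wrist','w5')
E
```

```text
t 8.6 tcp [546.6  25.3 161.4] F [ 0.7  0.1 -0.2] w -0.0
shift cm [ 0.09  1.45 10.45] turn [0.007 0.003 0.001]
```

View pics/w5.png

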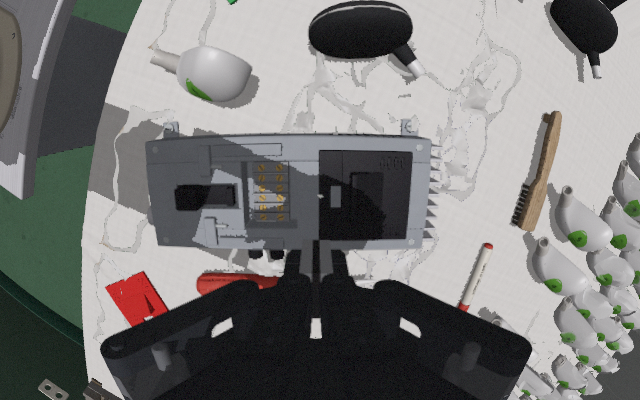

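The compartment is fully open and the tools are where they were. The cover lies flat and straight, with corners at about (319,150), (413,151), (407,240) and (319,240). I'll check its pose.

```bash
python3 - <<'E'
from h import *
w=load('w5')
for p in((319,150),(413,151),(407,240),(319,240)): print(loc(wp(w,*p,51)))
print(loc(wp(w,432,138,46)), 'pad',loc(wp(w,176,184,60)),loc(wp(w,178,209,60)))
s=env.state();print(s['qvel'].round(2))
E
```

```text
[31.1 40. ]
[111.   40.7]
[112.2 -40.7]
[ 31.4 -39.5]
[129.9  52.3] pad [-92.5  14.5] [-93.3  -8.1]
[ 0.33  2.58  2.19  0.11 -0.45  0.1 ]
```

Cover at x ≈ 71.5, y ≈ 0, straight, on the deck. I'm handing it in.

```bash
python3 -c "
from cell import env
print(env.job_done())"
```

```text
the job is handed in; nothing more can be done
None
```

The job is handed in (no verdict came back): the terminal compartment is fully open, and the cover lies flat and straight on the bare deck, about 71 mm past the drive's centre and on its centre line. The tools looked undisturbed in the last picture, but I did not measure whether the tab had sprung back up.

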